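# Push a carton through the dimensioning lane

## Task

With the fingertips, line up the small cardboard carton lying in front of the measuring lane and push it down the lane between the two aluminium measuring rails until it lies wholly on the green field, then leave it there. Neither the carton nor the robot may touch either rail; slide the carton steadily, flat on the plate, without lifting or flicking it, and leave everything else on the bench where it stands.

Things in the scene. Friction and masses are not known exactly. Their poses are not given: they have to be found in the camera images.
- carton: closed cardboard carton with a strip of white tape along its top, loose, 110 mm long (its x) by 88 mm wide (its y) by 60 mm high, 0.3 to 0.55 kg. Origin: centre of its underside, z up. It starts on the grey plate in front of the lane's mouth, its x along the lane's x within 0.3 rad, up to 25 mm off the centre line. It stops when no longer pushed.
- lane: grey plate fixed to the bench, 8 mm thick, 230 mm wide; origin on its underside (bench level), z up. Its x is the lane's centre line, pointing the way the carton must go (roughly to the robot's right). Plate from x = -290 to +260 mm; open part with two yellow stripes up to the mouth at x = -60 mm, then the two rails to x = +250 mm, 112 mm clear between them, tops 38 mm above the bench.
- lane_mouth (a point): point on the centre line at the lane's mouth (lane x = -60 mm, between the rails' near ends), on the plate's top, 8 mm above the bench; axes as the lane's.
- lane_goal (a point): centre of the green field (lane x = +170 mm), on the plate's top, 8 mm above the bench; axes as the lane's. The field is flush, 160 mm along the lane by 112 mm. Nothing stops the carton at the far end. Outside the rails, 30 mm past this point, small black sensor heads reach 33 mm above the bench.
- rail_left: aluminium measuring rail on the lane's +y side, 310 mm long (its x) by 16 mm wide by 30 mm high; origin at the centre of its underside, on the plate (8 mm above the bench), 64 mm from the lane's centre line. Axes as the lane's. Not to be touched.
- rail_right: the same rail on the lane's -y side, 64 mm from the centre line. Not to be touched.
- coupling: brass hose coupling standing upright near the lane, 44 mm diameter, 50 mm high; origin at centre of its underside. Leave alone.
- elbow: dark steel pipe elbow standing beside the lane, 42 mm diameter, 65 mm high, its side branch reaching 36 mm along its -y; origin at centre of its underside. Leave alone.
- mug: white mug, 82 mm diameter, 95 mm high; origin at centre of its underside. Leave alone.
- spray_can: white and red spray can, 64 mm diameter, 190 mm high; origin at centre of its underside. Leave alone.
- screwdriver: screwdriver with red handle lying flat on the bench before the near end of the lane's plate, along its x; origin on the underside. Leave alone.
- jar: small glass jar with white cap, 56 mm diameter, 65 mm high, beside the lane; origin at centre of its underside. Leave alone.
Not all that is in view belongs to the job. What is shaped like the carton but turquoise is not meant.

How it is judged:
By the outcome, as a careful person would: the job done as asked, in the order asked, and still so for the second after the job is handed in, with the robot touching nothing.
It also fails if it takes over 64 s, if anything falls off the work surface, if the arm or the gripper's body presses on something with over 40 N, if the wrist force passes 120 N, or if a joint passes its speed limit or range.

## Robot

A 6-joint arm with a two-finger parallel gripper is mounted at the origin on the work surface. World frame = base frame: x ahead of the robot, y to its left, z up, the work surface at z = 0. Lengths are in m, angles in rad, forces in N, time in s.
With the tool pointing down it reaches from about 0.3 to 0.775 m from the base axis. Payload 14.6 kg.
Tool frame: the origin (TCP) lies on the centre line of the jaws, within the pads' length; the fingertips stand 22 mm ahead of it and the grasp point (between the pads) lies 3 mm ahead of it (robot.finger_overhang is the distance from the TCP to the fingertips, in m); z points along the fingers, y is the direction in which the jaws open and shut (so a half turn about z gives the same grasp; the last joint's range is limited). The gripper opens to 94 mm and grips with 3 to 60 N. Pads are 16 mm wide; open, the fingers measure 119 mm over their backs; the gripper's body (75 mm by 177 mm) begins 78 mm behind the grasp point.
Start: joints at [1.282, 0.3, 1.521, -0, 1.321, -0.067], TCP at [0.121, 0.537, 0.227] pointing down, gripper open.
Joint ranges: [-3.03, 3.03], [-0.79, 2.21], [0.23, 2.52], [-1.04, 4.18], [0, 3.07], [-2.55, 2.55]. Speed limits (rad/s): [2.22, 2.22, 2.57, 3.14, 3.14, 3.14].

## Interface

Orientations are given as a rotation vector (axis times angle).
In Python, from cell import robot, capture, camera_info, hand_in gives the robot as it stands.
- The arm moves only by the tool play_rows, never from a script. Its argument "deltas" is a list of rows, each an object with "slide": the shift along the tool's x, y, z normalised to -1 to 1, where 1 is 0.12 m, a list of three; "angular": the turn, a rotation vector about the tool's x, y, z normalised to -1 to 1, where 1 is 90 degrees, a list of three; "claw": the gripper's target within -1 to 1 (shut at 1, half-way at 0, fully open at -1). In form: [{"slide": [dx, dy, dz], "angular": [wx, wy, wz], "claw": claw}, ...]. A call has 1 to 20 rows; each row is the pose to reach, as a shift and turn from the pose commanded when the call began, along the tool's axes at that moment; what a row does not reach only later rows make up. A row lasts 1/8 s, in which the tool goes at most 62.5 mm and 10.7 degrees, less where a joint would pass 70% of its speed; a pose out of reach is approached as far as the arm can. A call with a number of a shift or a turn outside -1 to 1 is refused whole. A call with a gripper value outside its range is refused whole. The fingers move at their own pace and stop on an object; "squeeze" is the grip in N (left out, the last holds). Time passes only in rows, so rows that repeat a pose let the fingers close. It gives the time, the measured TCP pose, the force and the opening at its end, in the units of the state.
- robot.get_obs(): the state, without advancing time (a new reading comes with each control period).
- capture(name): name is "scene" or "side" or "wrist"; returns the picture (384x512x3 uint8, red, green, blue); there is no depth.
- camera_info(name): a dict with "fx", "fy", "cx", "cy" (pixels), "k1" (the pictures are not rectified: a ray, as slopes to the right and down, at radius r is drawn at 1 + k1 r^2 times it, then the intrinsics apply), "T" (4x4, takes a point from camera to world coordinates). Camera axes: x right, y up, looking along -z (the intrinsics and any distortion apply to the point x, -y, -z); pixel columns grow to the right and rows downward; lengths in m; the calibration is good to about 2 mm. A picture is of the moment at which its call begins: read the wrist's pose just before it. camera_info takes no time and is no camera call; for the wrist camera it gives the pose at the moment of the call.
- hand_in(): hands the job in, once; it reports no verdict.
The state is a dict: "time": time; "joints": joint angles; "joint_velocities": joint speeds; "joint_efforts": joint torques, N m; "position": TCP position; "tcp_rot": TCP orientation; "contact_force": force on the tool from outside, world axes, zero at the start; "torque": the same for the moment, N m; "finger_gap": finger opening in m.
Only numpy, scipy, OpenCV 4.12 (cv2) and the standard library are available. Lean on these libraries where they do the work, as an engineer would, in place of code of your own. Each camera call takes 0.05 s, during which the arm holds its last target. There are 200 camera calls.

## Working session

There is one attempt and no reset: what is moved stays moved. The work goes in short steps, Python scripts to look and compute and a tool call to move; the robot and the scene stay as the last step left them, time stands still between calls to the robot, and variables do not carry over. Pictures are saved under pics/ and viewed, about 8 in all and at most 12, crops included, and the job is handed in when it is done.

Besides the shell and the picture viewer there is one more tool, called after "Call:" by a JSON object that holds its "name" and its "arguments", one argument or row to a line. play_rows: Moves the arm, as the interface text tells. Scaled input: -1 to 1 covers 0.12 m each way for a shift and 90 degrees each way for a turn. Its arguments: {"type":"object","properties":{"deltas":{"type":"array"},"squeeze":{"type":"number"}},"required":["deltas"]}

```bash
mkdir -p pics; ls
python3 - <<'E'
from cell import robot,capture,camera_info
import cv2,numpy as np
o=robot.get_obs();print(o['time'],o['position'],o['tcp_rot'],o['finger_gap'])
for n in ('scene','side','wrist'):
    i=camera_info(n);print(n,{k:(np.round(v,4).tolist()) for k,v in i.items()})
    im=capture(n);cv2.imwrite(f'pics/{n}0.png',im[:,:,::-1])
E
```

```text
pics
0.0 [0.12092371 0.53629244 0.22687145] [-3.47650109e-01 -3.12207825e+00  1.85051059e-03] 0.09384034791312004
scene {'fx': 495.5874, 'fy': 495.5874, 'cx': 248.078, 'cy': 189.3853, 'k1': -0.2077, 'T': [[0.7413, -0.4775, 0.4716, 1.311], [0.6711, 0.5238, -0.5246, -0.8017], [0.0035, 0.7054, 0.7088, 1.1432], [0.0, 0.0, 0.0, 1.0]]}
side {'fx': 431.0652, 'fy': 431.0652, 'cx': 258.3333, 'cy': 187.9807, 'k1': -0.0145, 'T': [[0.9719, 0.151, -0.1807, 0.3592], [-0.2348, 0.56, -0.7945, -0.9318], [-0.0188, 0.8146, 0.5797, 0.7336], [0.0, 0.0, 0.0, 1.0]]}
wrist {'fx': 297.217, 'fy': 297.217, 'cx': 258.1623, 'cy': 189.5905, 'k1': -0.0224, 'T': [[0.2195, -0.9395, -0.2629, 0.0453], [0.9756, 0.2111, 0.0602, 0.5538], [-0.0011, -0.2697, 0.9629, 0.3834], [0.0, 0.0, 0.0, 1.0]]}
```

View pics/scene0.png

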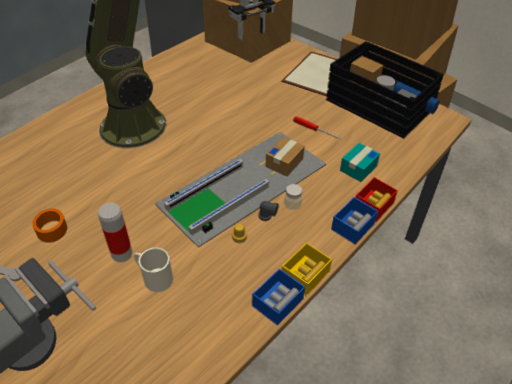

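View pics/side0.png

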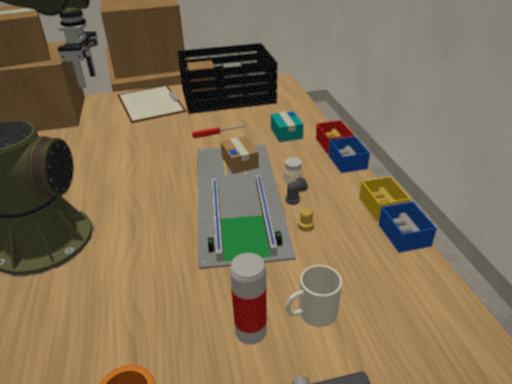

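Both views show the lane running towards the camera in side view: carton at about (240,154) in side and (285,155) in scene, and green field at (245,237) in side and (196,208) in scene. I'll measure by masks and rays.

```bash
cat > h.py <<'E'
import numpy as np,cv2
def cast(i,px,z):
    px=np.asarray(px,float).reshape(-1,1,2)
    K=np.array([[i['fx'],0,i['cx']],[0,i['fy'],i['cy']],[0,0,1.]])
    u=cv2.undistortPoints(px,K,np.array([i['k1'],0,0,0.]))[:,0]
    T=np.array(i['T']);d=np.c_[u[:,0],-u[:,1],-np.ones(len(u))]@T[:3,:3].T
    o=T[:3,3];return o+d*((z-o[2])/d[:,2])[:,None]
def proj(i,P):
    T=np.array(i['T']);c=(np.asarray(P,float)-T[:3,3])@T[:3,:3]
    u=np.c_[c[:,0],-c[:,1]]/-c[:,2:];u=u*(1+i['k1']*(u**2).sum(1,keepdims=True))
    return np.c_[u[:,0]*i['fx']+i['cx'],u[:,1]*i['fy']+i['cy']]
def biggest(m,seed=None):
    n,l,s,c=cv2.connectedComponentsWithStats(m.astype(np.uint8))
    k=l[seed[1],seed[0]] if seed else 1+np.argmax(s[1:,4])
    return (l==k)&(m>0)
def rect(i,m,z):
    c=max(cv2.findContours(m.astype(np.uint8),cv2.RETR_EXTERNAL,cv2.CHAIN_APPROX_NONE)[0],key=len)
    p=cast(i,c,z)[:,:2];return cv2.minAreaRect((p*1000).astype(np.float32))
E
python3 - <<'E'
from h import *
from cell import camera_info
for n,box in (('scene',(150,125,340,250)),('side',(185,130,300,275))):
    i=camera_info(n);im=cv2.imread(f'pics/{n}0.png');hsv=cv2.cvtColor(im,cv2.COLOR_BGR2HSV).astype(int)
    roi=np.zeros(im.shape[:2],bool);roi[box[1]:box[3],box[0]:box[2]]=1
    H,S,V=hsv[...,0],hsv[...,1],hsv[...,2]
    g=biggest(roi&(H>45)&(H<75)&(S>120))
    pl=roi&(S<60)&(V>60)&(V<150)
    pl=biggest(cv2.morphologyEx((pl|g).astype(np.uint8),cv2.MORPH_OPEN,np.ones((3,3))))
    print(n,'green',rect(i,g,.008),'plate',rect(i,pl,.008))
    vis=im.copy()
    for m,c in ((g,(0,255,255)),(pl,(0,0,255))):
        k=4
    x0,y0,x1,y1=box
    cr=cv2.resize(im[y0:y1,x0:x1],None,fx=4,fy=4,interpolation=cv2.INTER_CUBIC)
    for m,c in ((g,(0,255,255)),(pl,(0,0,255))):
        mm=cv2.resize(m[y0:y1,x0:x1].astype(np.uint8),None,fx=4,fy=4,interpolation=0)
        cv2.drawContours(cr,cv2.findContours(mm,0,1)[0],-1,c,1)
    cv2.imwrite(f'pics/{n}_crop.png',cr)
E
```

```text
scene green ((497.0357360839844, -128.455078125), (157.1253662109375, 107.21785736083984), 83.07213592529297) plate ((538.1883544921875, 51.394866943359375), (547.9657592773438, 258.8216247558594), 83.29415130615234)
side green ((501.169921875, -131.89492797851562), (154.66221618652344, 110.6382827758789), 82.9553451538086) plate ((522.636962890625, 48.058135986328125), (551.4981689453125, 228.0177764892578), 82.96388244628906)
```

View pics/scene_crop.png

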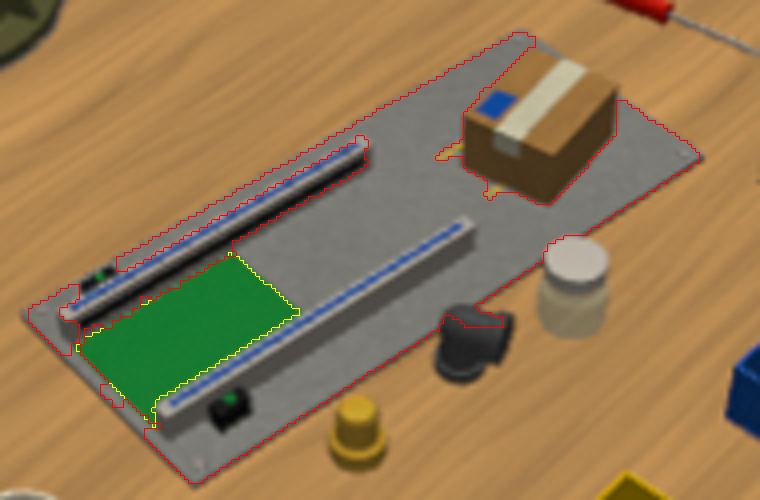

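View pics/side_crop.png

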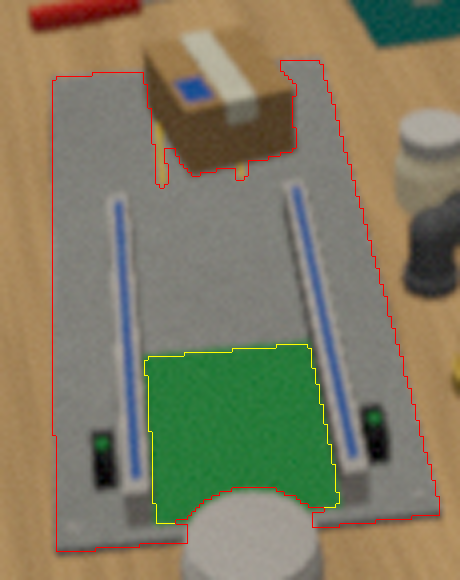

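Run:
```python
from h import *
from cell import camera_info
for n,box,cb in (('scene',(150,125,340,250),(262,132,308,180)),('side',(185,130,300,275),(219,134,262,176))):
    i=camera_info(n);im=cv2.imread(f'pics/{n}0.png');hsv=cv2.cvtColor(im,cv2.COLOR_BGR2HSV).astype(int)
    H,S,V=hsv[...,0],hsv[...,1],hsv[...,2]
    x0,y0,x1,y1=box
    roi=np.zeros(H.shape,bool);roi[y0:y1,x0:x1]=1
    cr=np.zeros(H.shape,bool);cr[cb[1]:cb[3],cb[0]:cb[2]]=1
    b=roi&~cr&(H>100)&(H<130)&(S>70)
    nn,l,s,c=cv2.connectedComponentsWithStats(b.astype(np.uint8))
    for k in range(1,nn):
        if s[k,4]>40: print(n,'rail',s[k,4],rect(i,l==k,.038))
    wood=cv2.cvtColor(im,cv2.COLOR_BGR2HSV)
    br=cr&(S>60)&(H<25)
    print(n,'V hist carton',np.histogram(V[br],10))
    k=5
    crop=im[cb[1]:cb[3],cb[0]-3:cb[2]+3]
    cv2.imwrite(f'pics/{n}_c.png',cv2.resize(crop,None,fx=8,fy=8,interpolation=cv2.INTER_CUBIC))
a=cv2.imread('pics/scene_c.png');b=cv2.imread('pics/side_c.png')
h=max(a.shape[0],b.shape[0]);f=lambda q:cv2.copyMakeBorder(q,0,h-q.shape[0],0,0,0)
o=np.hstack([f(a),f(b)]);print(o.shape,a.shape);cv2.imwrite('pics/cc.png',o)
```

```text
scene rail 125 ((444.5435791015625, -47.596343994140625), (282.7297058105469, 6.372258186340332), 83.09303283691406)
scene rail 138 ((571.8236694335938, -63.139434814453125), (285.6379089355469, 6.116349220275879), 83.25358581542969)
scene rail 132 ((858.7816772460938, 91.79393005371094), (20.907470703125, 87.99578094482422), 34.94043731689453)
scene V hist carton (array([378,  54,   8,  11,  20,  37, 200, 143, 262,  96]), array([ 67. ,  79.6,  92.2, 104.8, 117.4, 130. , 142.6, 155.2, 167.8,
       180.4, 193. ]))
side rail 129 ((572.9769897460938, -65.01776123046875), (281.6754455566406, 5.071162700653076), 83.3548583984375)
side rail 134 ((445.8848571777344, -50.60169982910156), (279.1975402832031, 5.18951416015625), 83.22573852539062)
side V hist carton (array([275, 195,  31,  17,  21,  22,  58, 244, 199, 112]), array([ 75. ,  85.6,  96.2, 106.8, 117.4, 128. , 138.6, 149.2, 159.8,
       170.4, 181. ]))
(384, 808, 3) (384, 416, 3)
```

View pics/cc.png

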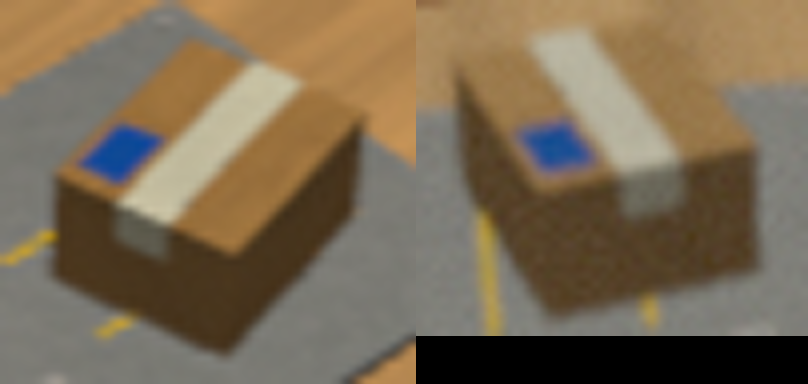

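```bash
cat >> h.py <<'E'
th=np.deg2rad(83.23)+np.pi; ex=np.array([np.cos(th),np.sin(th)]);ey=np.array([-ex[1],ex[0]])
O=np.array([.5088,-.0566])-.095*ex
def lane(p): q=np.asarray(p)[...,:2]-O; return np.stack([q@ex,q@ey],-1)
def world(l): l=np.asarray(l,float); return O+l[...,:1]*ex+l[...,1:2]*ey
E
python3 - <<'E'
from h import *
from cell import camera_info
f=lambda o,p:(np.array(p)+.5)/8-.5+o
print('lane origin',O,'ex',ex)
for n,o,t,b in (('scene',(259,132),[(57,175),(235,253),(365,118),(190,38)],[(52,275),(222,353),(352,215)]),
            ('side',(216,134),[(42,72),(129,192),(339,148)],[(141,318),(346,268)])):
    i=camera_info(n)
    for z,p in ((.068,t),(.008,b)):
        L=lane(cast(i,f(np.array(o),p),z))*1000
        print(n,z,L.round(1).tolist(),'lens',np.linalg.norm(np.diff(L,axis=0),axis=1).round(1),'ang',np.rad2deg(np.arctan2(*np.diff(L,axis=0).T[::-1])).round(1))
E
```

```text
lane origin [0.51999898 0.0377376 ] ex [-0.11788404 -0.99302737]
scene 0.068 [[-119.7, -8.0], [-141.9, 74.5], [-243.1, 49.6], [-224.0, -36.9]] lens [ 85.4 104.2  88.6] ang [ 105.  -166.2  -77.6]
scene 0.008 [[-122.4, -11.6], [-143.5, 70.2], [-246.9, 44.9]] lens [ 84.4 106.4] ang [ 104.5 -166.2]
side 0.068 [[-209.8, -34.3], [-114.5, -6.6], [-134.4, 74.1]] lens [99.2 83.2] ang [ 16.2 103.9]
side 0.008 [[-120.4, -4.9], [-144.0, 76.8]] lens [85.] ang [106.1]
```

```bash
cat >> h.py <<'E'
from scipy.spatial.transform import Rotation as Rn
def plan(lx,ly,z,ytool):  # target in lane mm, z mm; ytool: lane direction of tool y (deg)
    from cell import robot
    o=robot.get_obs();R=Rn.from_rotvec(o['tcp_rot']);p=np.array(o['position'])
    a=th+np.deg2rad(ytool);y=np.array([np.cos(a),np.sin(a),0]);zt=np.array([0,0,-1.]);x=np.cross(y,zt)
    Rt=Rn.from_matrix(np.c_[x,y,zt])
    t=np.r_[world(np.array([lx,ly])/1000.),z/1000.]
    print('t',round(o['time'],2),'lane',(lane(p)*1000).round(1),'z',(p[2]*1000).round(1),'gap',round(o['finger_gap'],4),'F',np.round(o['contact_force'],1),'q',np.round(o['joints'],2))
    print('slide',((R.inv().apply(t-p))/.12).round(3),'ang',((R.inv()*Rt).as_rotvec()/(np.pi/2)).round(4), 'tilt',np.rad2deg(np.arccos(-R.as_matrix()[2,2])).round(2))
E
python3 - <<'E'
from h import *
from cell import camera_info
i=camera_info('scene')
print('jar base, elbow base, coupling',(lane(cast(i,[(293.5,204),(265,216),(239,239)],.01))*1000).round())
plan(-185,104,150,180)
E
```

```text
jar base, elbow base, coupling [[-69. 179.]
 [ 33. 158.]
 [152. 175.]]
t 0.15 lane [-448.1 -455.1] z 227.0 gap 0.094 F [-0.2 -0.3 -0.3] q [ 1.28  0.3   1.52  0.    1.32 -0.07]
slide [-4.861 -1.698  0.643] ang [-0.0005 -0.0001 -0.066 ] tilt 0.05
```

Call:
{"name": "play_rows", "arguments": {
  "deltas": [
    {"slide":[-0.5,-0.17,0],"angular":[0,0,-0.066],"claw":0},
    {"slide":[-1,-0.35,0],"angular":[0,0,-0.066],"claw":0},
    {"slide":[-1,-0.35,0],"angular":[0,0,-0.066],"claw":0}
  ]
}}

```text
time: 0.52
position: [0.2314, 0.4674, 0.2274]
tcp_rot: [0.192, 3.136, -0.001]
contact_force: [-0.3, 0.7, -0.0]
finger_gap: 0.0677
```

Call:
{"name": "play_rows", "arguments": {
  "deltas": [
    {"slide":[-0.5,-0.2,0],"angular":[0,0,0],"claw":0},
    {"slide":[-1,-0.4,0],"angular":[0,0,0],"claw":0},
    {"slide":[-1,-0.4,0],"angular":[0,0,0],"claw":0}
  ]
}}

```text
time: 0.9
position: [0.3443, 0.4061, 0.2271]
tcp_rot: [-0.191, -3.136, 0.001]
contact_force: [0.3, 0.9, 0.1]
finger_gap: 0.0473
```

Call:
{"name": "play_rows", "arguments": {
  "deltas": [
    {"slide":[-0.5,-0.2,0],"angular":[0,0,0],"claw":0},
    {"slide":[-1,-0.4,0],"angular":[0,0,0],"claw":0},
    {"slide":[-1,-0.4,0],"angular":[0,0,0],"claw":0}
  ]
}}

```text
time: 1.27
position: [0.4573, 0.3447, 0.2268]
tcp_rot: [-0.19, -3.135, 0.001]
contact_force: [-0.7, -0.0, -0.1]
finger_gap: 0.0469
```

Call:
{"name": "play_rows", "arguments": {
  "deltas": [
    {"slide":[-0.5,-0.2,0],"angular":[0,0,0],"claw":0},
    {"slide":[-1,-0.4,0],"angular":[0,0,0],"claw":0},
    {"slide":[-1,-0.4,0],"angular":[0,0,0],"claw":0}
  ]
}}

```text
time: 1.65
position: [0.5704, 0.2833, 0.2265]
tcp_rot: [-0.188, -3.135, 0.001]
contact_force: [-0.8, 0.3, -0.3]
finger_gap: 0.0472
```

```bash
python3 -c "
from h import *
plan(-185,104,150,180)"
```

```text
t 1.65 lane [-249.8   21.1] z 226.5 gap 0.0472 F [-0.8  0.3 -0.3] q [ 0.4   0.5   1.25  0.    1.4  -1.05]
slide [-0.692 -0.538  0.637] ang [-0.0003 -0.0006 -0.0012] tilt 0.06
```

Call:
{"name": "play_rows", "arguments": {
  "deltas": [
    {"slide":[-0.35,-0.27,0],"angular":[0,0,-0.0012],"claw":0},
    {"slide":[-0.69,-0.54,0],"angular":[0,0,-0.0012],"claw":0},
    {"slide":[-0.69,-0.54,0.3],"angular":[0,0,-0.0012],"claw":0},
    {"slide":[-0.69,-0.54,0.63],"angular":[0,0,-0.0012],"claw":0},
    {"slide":[-0.69,-0.54,0.63],"angular":[0,0,-0.0012],"claw":0}
  ]
}}

```text
time: 2.28
position: [0.6416, 0.2114, 0.1491]
tcp_rot: [-0.179, -3.131, 0.002]
contact_force: [0.5, 0.4, 0.8]
finger_gap: 0.0469
```

Run:
```python
from h import *
from cell import capture,camera_info
i=camera_info('wrist');cv2.imwrite('pics/wrist1.png',capture('wrist')[:,:,::-1])
print(np.round(i['T'],3).tolist()); plan(-185,104,44,180)
```

```text
[[0.114, -0.958, -0.263, 0.565], [0.994, 0.109, 0.032, 0.221], [-0.002, -0.265, 0.964, 0.306], [0.0, 0.0, 0.0, 1.0]]
t 2.33 lane [-187.   101.4] z 151.9 gap 0.0472 F [0.2 0.2 0.1] q [ 0.26  0.65  1.19  0.    1.3  -1.19]
slide [-0.023 -0.016  0.899] ang [-0.0002 -0.001   0.0024] tilt 0.09
```

View pics/wrist1.png

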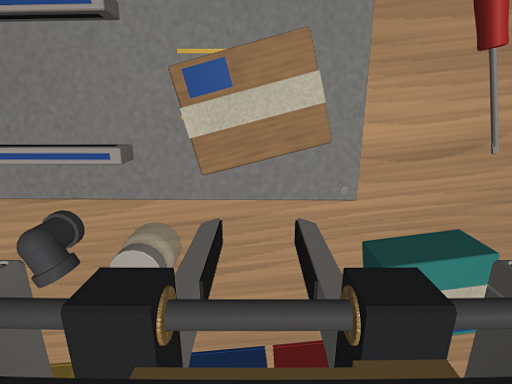

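The wrist view shows the carton top corners at (169,67), (310,27), (331,142), (203,174), the left rail's near end top at about (120,147)/(120,163), and the plate edge at row ~198. Fingertips are well outside the carton.

Run:
```python
from h import *
from cell import camera_info
i=camera_info('wrist')
L=lane(cast(i,[(169,67),(310,27),(331,142),(203,174)],.068))*1000
d=np.diff(np.r_[L,L[:1]],axis=0)
print(L.round(1).tolist(),'c',L.mean(0).round(1),'len',np.linalg.norm(d,axis=1).round(1),'ang',np.rad2deg(np.arctan2(d[:,1],d[:,0])).round(1))
print('rail end',(lane(cast(i,[(121,147),(121,163)],.038))*1000).round(1).tolist(),'plate corner',(lane(cast(i,[(356,199),(372,0)],.008))*1000).round(1).tolist())
```

```text
[[-119.1, -5.1], [-224.5, -33.0], [-245.5, 51.0], [-141.3, 77.8]] c [-182.6   22.7] len [109.1  86.5 107.7  85.8] ang [-165.2  104.    14.4  -75. ]
rail end [[-61.6, 59.5], [-59.9, 74.3]] plate corner [[-290.9, 117.6], [-288.8, -70.0]]
```

Call:
{"name": "play_rows", "arguments": {
  "deltas": [
    {"slide":[0,0,0.3],"angular":[0,0,0],"claw":0},
    {"slide":[0,0,0.6],"angular":[0,0,0],"claw":0},
    {"slide":[0,0,0.8],"angular":[0,0,0],"claw":0},
    {"slide":[0,0,0.89],"angular":[0,0,0],"claw":0},
    {"slide":[0,0,0.89],"angular":[0,0,0],"claw":0},
    {"slide":[0,0,0.89],"angular":[0,0,0],"claw":0}
  ]
}}

```text
time: 3.08
position: [0.6446, 0.2101, 0.0469]
tcp_rot: [0.182, 3.134, 0.001]
contact_force: [0.5, -0.2, -0.0]
finger_gap: 0.047
```

```bash
python3 -c "
from h import *
plan(-185,53,44,180)"
```

```text
t 3.08 lane [-185.8  103.4] z 46.9 gap 0.047 F [ 0.5 -0.2 -0. ] q [ 0.26  0.76  1.27  0.    1.11 -1.19]
slide [ 0.42  -0.006  0.023] ang [0.0006 0.0014 0.0013] tilt 0.14
```

Call:
{"name": "play_rows", "arguments": {
  "deltas": [
    {"slide":[0.06,0,0.02],"angular":[0,0,0],"claw":0},
    {"slide":[0.1,0,0.02],"angular":[0,0,0],"claw":0},
    {"slide":[0.13,0,0.02],"angular":[0,0,0],"claw":0},
    {"slide":[0.15,0,0.02],"angular":[0,0,0],"claw":0},
    {"slide":[0.17,0,0.02],"angular":[0,0,0],"claw":0},
    {"slide":[0.19,0,0.02],"angular":[0,0,0],"claw":0},
    {"slide":[0.21,0,0.02],"angular":[0,0,0],"claw":0},
    {"slide":[0.23,0,0.02],"angular":[0,0,0],"claw":0},
    {"slide":[0.25,0,0.02],"angular":[0,0,0],"claw":0},
    {"slide":[0.27,0,0.02],"angular":[0,0,0],"claw":0},
    {"slide":[0.29,0,0.02],"angular":[0,0,0],"claw":0},
    {"slide":[0.31,0,0.02],"angular":[0,0,0],"claw":0},
    {"slide":[0.33,0,0.02],"angular":[0,0,0],"claw":0},
    {"slide":[0.35,0,0.02],"angular":[0,0,0],"claw":0},
    {"slide":[0.37,0,0.02],"angular":[0,0,0],"claw":0},
    {"slide":[0.39,0,0.02],"angular":[0,0,0],"claw":0},
    {"slide":[0.4,0,0.02],"angular":[0,0,0],"claw":0},
    {"slide":[0.4,0,0.02],"angular":[0,0,0],"claw":0}
  ]
}}

```text
time: 5.32
position: [0.596, 0.2153, 0.0426]
tcp_rot: [-0.182, -3.136, -0.0]
contact_force: [-0.2, 0.2, 0.0]
finger_gap: 0.047
```

Run:
```python
from h import *
from cell import capture,camera_info
for n in ('scene','side','wrist'): cv2.imwrite(f'pics/{n}2.png',capture(n)[:,:,::-1])
plan(-185,53,44,180)
```

```text
t 5.47 lane [-185.2   54.6] z 42.5 gap 0.0469 F [-0.   0.7  0.4] q [ 0.29  0.68  1.42  0.    1.04 -1.17]
slide [ 0.014 -0.002 -0.012] ang [-0.     -0.0003  0.0012] tilt 0.03
```

View pics/wrist2.png

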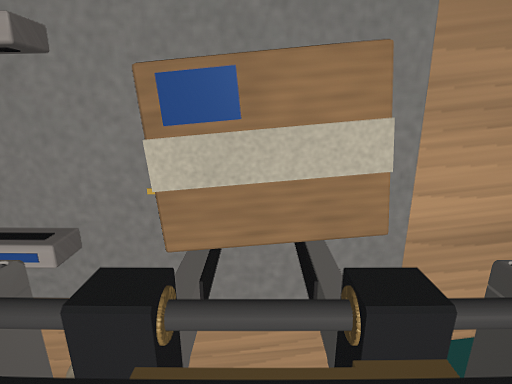

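```bash
cat >> h.py <<'E'
def top(px,n='wrist'):
    from cell import camera_info
    L=lane(cast(camera_info(n),px,.068))*1000;d=np.diff(np.r_[L,L[:1]],axis=0)
    print(L.round(1).tolist(),'c',L.mean(0).round(1),'len',np.linalg.norm(d,axis=1).round(1),'ang',np.rad2deg(np.arctan2(d[:,1],d[:,0])).round(1))
E
python3 - <<'E'
from h import *
from cell import camera_info
top([(134,66),(392,40),(388,234),(166,250)])
print((lane(cast(camera_info('wrist'),[(80,230),(70,265)],.038))*1000).round(1))
E
```

```text
[[-133.9, -39.2], [-239.3, -49.3], [-247.7, 35.7], [-140.5, 44.3]] c [-190.3   -2.1] len [105.9  85.4 107.5  83.8] ang [-174.5   95.6    4.6  -85.5]
[[-80.3  47.1]
 [-70.2  70.3]]
```

Wrist view: carton top corners at (134,66), (392,40), (388,234), (166,250), so the yaw is down to about 5° and the carton is near the centre line. The push from behind will finish the yaw. I'll back off, rise and go round.

Call:
{"name": "play_rows", "arguments": {
  "deltas": [
    {"slide":[-0.12,0,0],"angular":[0,0,0],"claw":0},
    {"slide":[-0.25,0,0],"angular":[0,0,0],"claw":0},
    {"slide":[-0.25,0,-0.4],"angular":[0,0,0],"claw":0},
    {"slide":[-0.25,0,-0.8],"angular":[0,0,0],"claw":0},
    {"slide":[-0.1,0.4,-0.9],"angular":[0,0,0.1],"claw":0},
    {"slide":[0.2,0.75,-0.9],"angular":[0,0,0.22],"claw":0},
    {"slide":[0.45,0.8,-0.9],"angular":[0,0,0.34],"claw":0},
    {"slide":[0.45,0.8,-0.9],"angular":[0,0,0.46],"claw":0},
    {"slide":[0.45,0.8,-0.9],"angular":[0,0,0.58],"claw":0},
    {"slide":[0.45,0.8,-0.9],"angular":[0,0,0.7],"claw":0},
    {"slide":[0.45,0.8,-0.9],"angular":[0,0,0.82],"claw":0},
    {"slide":[0.45,0.8,-0.9],"angular":[0,0,0.94],"claw":0},
    {"slide":[0.45,0.8,-0.9],"angular":[0,0,1.0],"claw":0},
    {"slide":[0.45,0.8,-0.9],"angular":[0,0,1.0],"claw":0},
    {"slide":[0.45,0.8,-0.9],"angular":[0,0,1.0],"claw":0}
  ]
}}

```text
time: 7.35
position: [0.5537, 0.3168, 0.1506]
tcp_rot: [-2.344, -2.091, 0.0]
contact_force: [0.1, 0.1, 0.6]
finger_gap: 0.047
```

Run:
```python
from h import *
from cell import capture
cv2.imwrite('pics/wrist3.png',capture('wrist')[:,:,::-1])
plan(-280,0,43,90)
```

```text
t 7.4 lane [-281.1    0.6] z 150.6 gap 0.0472 F [-0.1  0.3  0.1] q [0.46 0.56 1.33 0.   1.25 0.58]
slide [-0.009 -0.005  0.896] ang [-0.0001  0.      0.0025] tilt 0.01
```

View pics/wrist3.png

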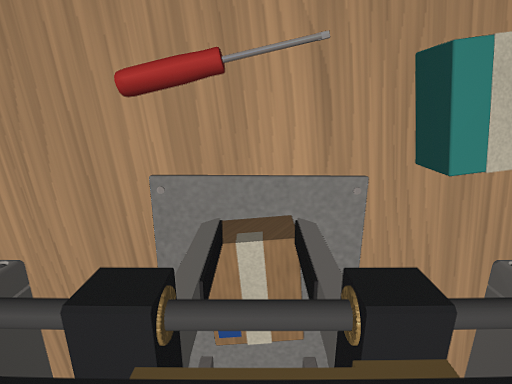

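Wrist view from behind: the rear top edge of the carton runs from (222,242) to (295,237), and the plate's near edge from (150,176) to (367,177).

Run:
```python
from h import *
from cell import camera_info
i=camera_info('wrist')
print('rear top',(lane(cast(i,[(222,242),(295,237)],.068))*1000).round(1).tolist(),'rear bottom',(lane(cast(i,[(224,219),(292,216)],.008))*1000).round(1).tolist(),'plate',(lane(cast(i,[(150,176),(367,177)],.008))*1000).round(1).tolist())
```

```text
rear top [[-244.8, -30.2], [-249.8, 33.8]] rear bottom [[-243.0, -35.1], [-246.7, 37.9]] plate [[-290.1, -110.4], [-290.0, 114.2]]
```

Call:
{"name": "play_rows", "arguments": {
  "deltas": [
    {"slide":[0,0,0.3],"angular":[0,0,0.0025],"claw":0},
    {"slide":[0,0,0.6],"angular":[0,0,0.0025],"claw":0},
    {"slide":[0,0,0.8],"angular":[0,0,0.0025],"claw":0},
    {"slide":[0,0,0.89],"angular":[0,0,0.0025],"claw":0},
    {"slide":[0,0,0.89],"angular":[0,0,0.0025],"claw":0},
    {"slide":[-0.05,0,0.89],"angular":[0,0,0.0025],"claw":0},
    {"slide":[-0.1,0,0.89],"angular":[0,0,0.0025],"claw":0},
    {"slide":[-0.14,0,0.89],"angular":[0,0,0.0025],"claw":0},
    {"slide":[-0.17,0,0.89],"angular":[0,0,0.0025],"claw":0},
    {"slide":[-0.2,0,0.89],"angular":[0,0,0.0025],"claw":0},
    {"slide":[-0.23,0,0.89],"angular":[0,0,0.0025],"claw":0},
    {"slide":[-0.26,0,0.89],"angular":[0,0,0.0025],"claw":0},
    {"slide":[-0.29,0,0.89],"angular":[0,0,0.0025],"claw":0},
    {"slide":[-0.32,0,0.89],"angular":[0,0,0.0025],"claw":0},
    {"slide":[-0.35,0,0.89],"angular":[0,0,0.0025],"claw":0},
    {"slide":[-0.38,0,0.89],"angular":[0,0,0.0025],"claw":0},
    {"slide":[-0.38,0,0.89],"angular":[0,0,0.0025],"claw":0}
  ]
}}

```text
time: 9.52
position: [0.5483, 0.2711, 0.0437]
tcp_rot: [2.351, 2.084, -0.001]
contact_force: [-0.2, 1.0, 0.5]
finger_gap: 0.0471
```

Run:
```python
from h import *
from cell import capture
for n in ('scene','side','wrist'): cv2.imwrite(f'pics/{n}4.png',capture(n)[:,:,::-1])
a=cv2.imread('pics/scene4.png')[125:245,205:315];b=cv2.imread('pics/side4.png')[125:245,200:300]
o=cv2.resize(np.hstack([a,b]),None,fx=3.8,fy=3.8,interpolation=cv2.INTER_CUBIC);print(o.shape);cv2.imwrite('pics/c4.png',o)
plan(-230,0,43,90)
```

```text
(456, 798, 3)
t 9.68 lane [-235.3    0.6] z 43.6 gap 0.0468 F [-0.3 -0.3 -0.7] q [ 0.4   0.64  1.49 -0.    1.02  0.52]
slide [-0.044 -0.005  0.005] ang [-0.0003  0.0003 -0.0013] tilt 0.04
```

View pics/c4.png

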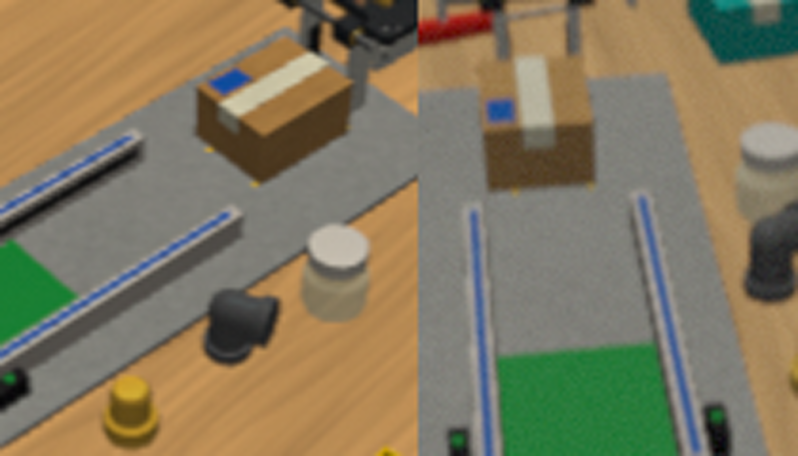

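The crop shows the carton square to the lane: front bottom corners at (488,190), (595,185) in the side half, and bottom corners (197,137), (262,182), (350,132) in the scene half.

Run:
```python
from h import *
from cell import camera_info
f=lambda o,p:(np.array(p)+.5)/3.8-.5+o
s=camera_info('scene');d=camera_info('side')
q=lambda i,o,p,z:(lane(cast(i,f(np.array(o),p),z))*1000).round(1).tolist()
print('side bot',q(d,(200,125),[(488-418,190),(595-418,185)],.008),'side top front',q(d,(200,125),[(483-418,124),(593-418,122)],.068))
print('scene bot',q(s,(205,125),[(197,137),(262,182),(350,132)],.008),'top',q(s,(205,125),[(196,88),(262,137),(351,92),(287,38)],.068))
for n,i,zz in (('scene',s,(180,250,0)),('side',d,0)):
    pass
# rail near ends, and rail inner y in side view: outer rail tops
print('side rail ends',q(d,(200,125),[(465-418,207),(482-418,206),(632-418,195),(650-418,194)],.038))
```

```text
side bot [[-119.9, -51.1], [-114.6, 34.5]] side top front [[-122.9, -50.5], [-113.0, 34.9]]
scene bot [[-118.1, -50.5], [-121.9, 31.2], [-228.0, 35.1]] top [[-115.2, -50.0], [-114.9, 35.2], [-215.2, 43.1], [-224.7, -48.4]]
side rail ends [[-53.7, -69.2], [-53.1, -56.3], [-51.3, 57.9], [-50.7, 71.6]]
```

```bash
cat >> h.py <<'E'
def tape(tag):
    from cell import camera_info
    for n,box,v in (('scene',(180,125,315,215),165),('side',(200,125,285,260),150)):
        i=camera_info(n);im=cv2.imread(f'pics/{n}{tag}.png');hsv=cv2.cvtColor(im,cv2.COLOR_BGR2HSV).astype(int)
        m=np.zeros(im.shape[:2],bool);x0,y0,x1,y1=box;m[y0:y1,x0:x1]=1
        m&=(hsv[...,1]<90)&(hsv[...,0]>15)&(hsv[...,0]<40)&(hsv[...,2]>v);m=biggest(m)
        ys,xs=np.nonzero(m);P=lane(cast(i,np.c_[xs,ys],.068))*1000
        w=np.polyfit(P[:,0],P[:,1],1);r=cv2.minAreaRect(P.astype(np.float32))
        print(n,'tape px',m.sum(),'c',P.mean(0).round(1),'yaw',np.rad2deg(np.arctan(w[0])).round(1),'rect',np.round(r[1],1),round(r[2],1))
E
python3 -c "
from h import *
tape('0');tape('2');tape('4')"
```

```text
scene tape px 157 c [-183.1   18. ] yaw 13.9 rect [109.4  24. ] 15.2
side tape px 170 c [-181.9   19.5] yaw 13.7 rect [115.8  28.1] 14.9
scene tape px 134 c [-72.2 171.3] yaw -0.5 rect [43.4 46.3] 49.1
side tape px 168 c [-189.3   -3. ] yaw 4.1 rect [116.4  28. ] 4.9
scene tape px 150 c [-171.9   -9.8] yaw -0.0 rect [109.4  23.8] 0.7
side tape px 169 c [-170.7   -8.4] yaw -0.2 rect [ 27.1 113.4] 89.4
```

Call:
{"name": "play_rows", "arguments": {
  "deltas": [
    {"slide":[-0.03,0.006,0],"angular":[0,0,0],"claw":0},
    {"slide":[-0.06,0.012,0],"angular":[0,0,0],"claw":0},
    {"slide":[-0.09,0.018,0],"angular":[0,0,0],"claw":0},
    {"slide":[-0.12,0.024,0],"angular":[0,0,0],"claw":0},
    {"slide":[-0.15,0.03,0],"angular":[0,0,0],"claw":0},
    {"slide":[-0.18,0.036,0],"angular":[0,0,0],"claw":0},
    {"slide":[-0.21,0.042,0],"angular":[0,0,0],"claw":0},
    {"slide":[-0.24,0.048,0],"angular":[0,0,0],"claw":0},
    {"slide":[-0.27,0.054,0],"angular":[0,0,0],"claw":0},
    {"slide":[-0.3,0.06,0],"angular":[0,0,0],"claw":0},
    {"slide":[-0.33,0.066,0],"angular":[0,0,0],"claw":0},
    {"slide":[-0.36,0.072,0],"angular":[0,0,0],"claw":0},
    {"slide":[-0.36,0.072,0],"angular":[0,0,0],"claw":0}
  ]
}}

```text
time: 11.3
position: [0.5519, 0.2273, 0.0439]
tcp_rot: [2.351, 2.084, -0.0]
contact_force: [0.0, -0.2, -0.5]
finger_gap: 0.0471
```

```bash
cat > look.py <<'E'
import sys
from h import *
from cell import capture
t=sys.argv[1]
for n in ('scene','side'): cv2.imwrite(f'pics/{n}{t}.png',capture(n)[:,:,::-1])
tape(t);plan(-190,9,43,90)
E
python3 look.py 5
```

```text
scene tape px 159 c [-128.7   -0.9] yaw -0.5 rect [ 24.2 109. ] 89.8
side tape px 184 c [-125.7    0.5] yaw -0.5 rect [ 27.1 113.4] 89.3
t 11.4 lane [-192.2    9.3] z 43.9 gap 0.0472 F [ 0.  -0.4 -0.4] q [ 0.33  0.61  1.54 -0.    1.    0.45]
slide [-0.019 -0.003  0.008] ang [ 0.0001  0.     -0.0013] tilt 0.01
```

Run:
```python
from h import *
from cell import capture
w=capture('wrist')[:,:,::-1];cv2.imwrite('pics/wrist5.png',w)
a=cv2.imread('pics/scene5.png')[140:215,205:305];b=cv2.imread('pics/side5.png')[140:215,205:285]
o=cv2.resize(np.hstack([a,b]),None,fx=4.4,fy=4.4,interpolation=cv2.INTER_CUBIC)
cv2.imwrite('pics/c5.png',o);print(o.shape)
```

```text
(330, 792, 3)
```

View pics/c5.png

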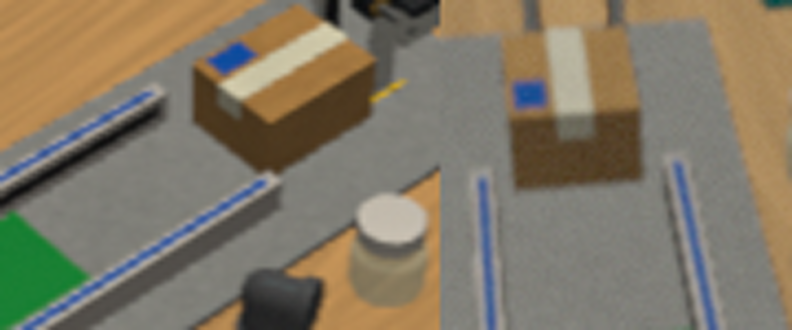

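Run:
```python
from h import *
from cell import camera_info
d=camera_info('side');f=lambda p:(np.array(p)+.5)/4.4-.5+np.array((205,140))
q=lambda p,z:(lane(cast(d,f(p),z))*1000).round(1).tolist()
print(q([(515-440,188),(640-440,182)],.008),q([(511-440,115),(638-440,113)],.068),'rail inner tops',q([(493-440,173),(498-440,325),(668-440,158),(703-440,325)],.038))
```

```text
[[-77.0, -42.3], [-71.8, 41.9]] [[-74.0, -41.0], [-64.1, 41.6]] rail inner tops [[-52.6, -55.8], [106.8, -59.3], [-53.3, 59.5], [123.8, 59.6]]
```

Call:
{"name": "play_rows", "arguments": {
  "deltas": [
    {"slide":[-0.03,0,0],"angular":[0,0,0],"claw":0},
    {"slide":[-0.07,0,0],"angular":[0,0,0],"claw":0},
    {"slide":[-0.11,0,0],"angular":[0,0,0],"claw":0},
    {"slide":[-0.15,0,0],"angular":[0,0,0],"claw":0},
    {"slide":[-0.19,0,0],"angular":[0,0,0],"claw":0},
    {"slide":[-0.23,0,0],"angular":[0,0,0],"claw":0},
    {"slide":[-0.27,0,0],"angular":[0,0,0],"claw":0},
    {"slide":[-0.31,0,0],"angular":[0,0,0],"claw":0},
    {"slide":[-0.35,0,0],"angular":[0,0,0],"claw":0},
    {"slide":[-0.39,0,0],"angular":[0,0,0],"claw":0},
    {"slide":[-0.43,0,0],"angular":[0,0,0],"claw":0},
    {"slide":[-0.47,0,0],"angular":[0,0,0],"claw":0},
    {"slide":[-0.51,0,0],"angular":[0,0,0],"claw":0},
    {"slide":[-0.55,0,0],"angular":[0,0,0],"claw":0},
    {"slide":[-0.59,0,0],"angular":[0,0,0],"claw":0},
    {"slide":[-0.63,0,0],"angular":[0,0,0],"claw":0},
    {"slide":[-0.67,0,0],"angular":[0,0,0],"claw":0},
    {"slide":[-0.7,0,0],"angular":[0,0,0],"claw":0},
    {"slide":[-0.7,0,0],"angular":[0,0,0],"claw":0}
  ]
}}

```text
time: 13.82
position: [0.5416, 0.1438, 0.0437]
tcp_rot: [-2.351, -2.084, 0.001]
contact_force: [-0.1, 1.2, -0.1]
finger_gap: 0.0472
```

```bash
python3 look.py 6
```

```text
scene tape px 175 c [-43.7  -0.9] yaw -0.0 rect [ 24.1 110.6] 89.9
side tape px 210 c [-41.4   0.2] yaw -0.3 rect [ 27.3 113.6] 89.9
t 13.93 lane [-108.     8.9] z 43.6 gap 0.047 F [-0.4  0.2  0.4] q [ 0.19  0.54  1.65 -0.    0.95  0.32]
slide [ 0.683 -0.001  0.005] ang [-0.0003  0.0003 -0.0013] tilt 0.04
```

Call:
{"name": "play_rows", "arguments": {
  "deltas": [
    {"slide":[-0.03,0,0],"angular":[0,0,0],"claw":0},
    {"slide":[-0.08,0,0],"angular":[0,0,0],"claw":0},
    {"slide":[-0.13,0,0],"angular":[0,0,0],"claw":0},
    {"slide":[-0.18,0,0],"angular":[0,0,0],"claw":0},
    {"slide":[-0.23,0,0],"angular":[0,0,0],"claw":0},
    {"slide":[-0.28,0,0],"angular":[0,0,0],"claw":0},
    {"slide":[-0.33,0,0],"angular":[0,0,0],"claw":0},
    {"slide":[-0.38,0,0],"angular":[0,0,0],"claw":0},
    {"slide":[-0.43,0,0],"angular":[0,0,0],"claw":0},
    {"slide":[-0.48,0,0],"angular":[0,0,0],"claw":0},
    {"slide":[-0.53,0,0],"angular":[0,0,0],"claw":0},
    {"slide":[-0.58,0,0],"angular":[0,0,0],"claw":0},
    {"slide":[-0.63,0,0],"angular":[0,0,0],"claw":0},
    {"slide":[-0.68,0,0],"angular":[0,0,0],"claw":0},
    {"slide":[-0.73,0,0],"angular":[0,0,0],"claw":0},
    {"slide":[-0.78,0,0],"angular":[0,0,0],"claw":0},
    {"slide":[-0.83,0,0],"angular":[0,0,0],"claw":0},
    {"slide":[-0.87,0,0],"angular":[0,0,0],"claw":0},
    {"slide":[-0.9,0,0],"angular":[0,0,0],"claw":0},
    {"slide":[-0.9,0,0],"angular":[0,0,0],"claw":0}
  ]
}}

```text
time: 16.42
position: [0.5288, 0.0367, 0.0439]
tcp_rot: [2.351, 2.084, -0.0]
contact_force: [-0.1, 0.4, 0.7]
finger_gap: 0.047
```

```bash
python3 look.py 7
```

```text
scene tape px 189 c [64.2 -0.9] yaw -0.2 rect [ 24.2 107.6] 89.8
side tape px 257 c [66.9  0. ] yaw -0.2 rect [ 27.2 112.2] 89.5
t 16.52 lane [-0.2  8.9] z 43.9 gap 0.0474 F [ 0.7  0.4 -0.2] q [ 0.    0.49  1.74 -0.    0.92  0.12]
slide [ 1.581 -0.002  0.007] ang [ 0.0001  0.0001 -0.0012] tilt 0.01
```

Call:
{"name": "play_rows", "arguments": {
  "deltas": [
    {"slide":[-0.03,0,0],"angular":[0,0,0],"claw":0},
    {"slide":[-0.08,0,0],"angular":[0,0,0],"claw":0},
    {"slide":[-0.13,0,0],"angular":[0,0,0],"claw":0},
    {"slide":[-0.18,0,0],"angular":[0,0,0],"claw":0},
    {"slide":[-0.23,0,0],"angular":[0,0,0],"claw":0},
    {"slide":[-0.28,0,0],"angular":[0,0,0],"claw":0},
    {"slide":[-0.33,0,0],"angular":[0,0,0],"claw":0},
    {"slide":[-0.38,0,0],"angular":[0,0,0],"claw":0},
    {"slide":[-0.43,0,0],"angular":[0,0,0],"claw":0},
    {"slide":[-0.48,0,0],"angular":[0,0,0],"claw":0},
    {"slide":[-0.53,0,0],"angular":[0,0,0],"claw":0},
    {"slide":[-0.58,0,0],"angular":[0,0,0],"claw":0},
    {"slide":[-0.63,0,0],"angular":[0,0,0],"claw":0},
    {"slide":[-0.68,0,0],"angular":[0,0,0],"claw":0},
    {"slide":[-0.73,0,0],"angular":[0,0,0],"claw":0},
    {"slide":[-0.78,0,0],"angular":[0,0,0],"claw":0},
    {"slide":[-0.82,0,0],"angular":[0,0,0],"claw":0},
    {"slide":[-0.86,0,0],"angular":[0,0,0],"claw":0},
    {"slide":[-0.88,0,0],"angular":[0,0,0],"claw":0},
    {"slide":[-0.88,0,0],"angular":[0,0,0],"claw":0}
  ]
}}

```text
time: 19.02
position: [0.516, -0.0681, 0.0437]
tcp_rot: [-2.351, -2.084, 0.001]
contact_force: [-0.6, 0.8, 1.1]
finger_gap: 0.0473
```

Call:
{"name": "play_rows", "arguments": {
  "deltas": [
    {"slide":[0.04,0,0],"angular":[0,0,0],"claw":0},
    {"slide":[0.12,0,0],"angular":[0,0,0],"claw":0},
    {"slide":[0.25,0,0],"angular":[0,0,0],"claw":0},
    {"slide":[0.3,0,-0.2],"angular":[0,0,0],"claw":0},
    {"slide":[0.3,0,-0.6],"angular":[0,0,0],"claw":0},
    {"slide":[0.3,0,-1],"angular":[0,0,0],"claw":0},
    {"slide":[0.3,0,-1],"angular":[0,0,0],"claw":0},
    {"slide":[0.3,0,-1],"angular":[0,0,0],"claw":0}
  ]
}}

```text
time: 20.02
position: [0.5202, -0.0314, 0.1631]
tcp_rot: [-2.35, -2.084, 0.001]
contact_force: [0.5, 0.1, 0.3]
finger_gap: 0.0469
```

Run:
```python
from h import *
from cell import capture,robot
for n in ('scene','side'): cv2.imwrite(f'pics/{n}8.png',capture(n)[:,:,::-1])
tape('8');plan(0,0,160,90)
a=cv2.imread('pics/scene8.png')[125:250,155:285];b=cv2.imread('pics/side8.png')[150:275,185:300]
cv2.imwrite('pics/c8.png',cv2.resize(np.hstack([a,b]),None,fx=3.2,fy=3.2,interpolation=cv2.INTER_CUBIC))
```

```text
scene tape px 207 c [169.1  -1.1] yaw -0.1 rect [ 24.1 107.9] 89.8
side tape px 328 c [1.728e+02 1.000e-01] yaw -0.1 rect [ 26.6 113.3] 89.9
t 20.12 lane [68.9  8.1] z 162.5 gap 0.0471 F [-0.1 -0.1  0.8] q [-0.13  0.3   1.68 -0.    1.16 -0.01]
slide [ 0.574 -0.069  0.021] ang [-0.0015 -0.     -0.0011] tilt 0.13
```

View pics/c8.png

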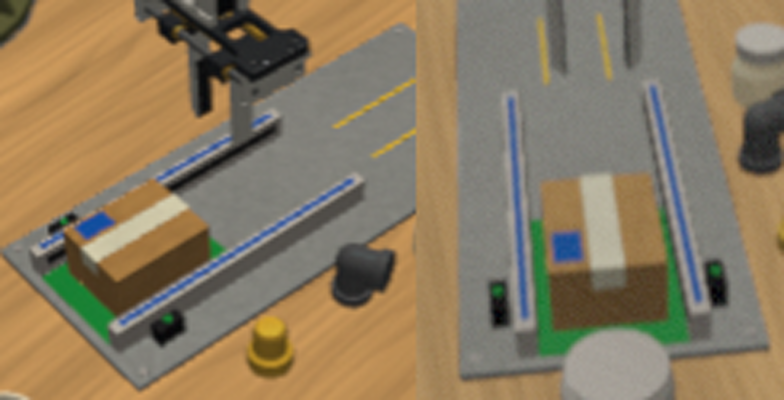

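The carton lies wholly on the green field, with green visible all round it and clear gaps to both rails. The gripper is up and free. Handing in.

```bash
python3 -c "
from cell import hand_in
print(hand_in())"
```

```text
the job is handed in; nothing more can be done
None
```

The carton is lying on the green field, and I handed the job in at about 20 s of the 64 s allowed.

**What I did:** I pushed the carton's far side with the half-open fingertips, which took most of the yaw off. I then squared it up from behind, corrected about 8.5 mm sideways before the mouth, and pushed it straight down the lane at roughly 40–50 mm/s. After that I backed off and raised the gripper.

**Last checks:**
- **Position:** the carton's centre is at lane x of about 169–173 mm (target 170). It is within about 1 mm of the centre line, with a yaw of about -0.1°.
- **Clearance:** that leaves about 10 to 12 mm to each rail, and the last picture shows gaps on both sides and green around the carton.
- **Contact:** force readings at the end of each move stayed near 1 N, and the robot was touching nothing at hand-in.
- **Other objects:** I saw nothing else disturbed, though I did not re-measure every item.

**What disagreed:** the wrist camera placed the lane about 2–3 mm further to +y than the two fixed cameras. I used the fixed cameras, because both saw the carton and the rails together. The side camera also read lane x about 2–4 mm higher than the scene camera. Both differences are well inside the available margins.

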